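Shut and bolt the sample chest

ROBOT

A 6-joint arm with a two-finger parallel gripper is mounted at the origin on the work surface. World frame = base frame: x ahead of the robot, y to its left, z up, the work surface at z = 0. Lengths are in m, angles in rad, forces in N, time in s.
With the tool pointing down it reaches from about 0.425 to 0.925 m from the base axis. Payload 12.5 kg.
Tool frame: the origin (TCP) lies at the very end of the fingers, on their centre line; the grasp point (between the pads) lies 19 mm behind it; z points along the fingers, y is the line along which they close (so a half turn about z gives the same grasp; the last joint's range is limited). The gripper opens to 85 mm and grips with 20 to 120 N. Pads are 22 mm wide; open, the fingers measure 114 mm over their backs; the gripper's body (76 mm by 85 mm) begins 54 mm behind the grasp point. The pads swing forward as they close: fully open they stand 13 mm farther back than shut.
Start: joints at [-1.428, 0.491, 1.559, -0, 1.092, -0.106], TCP at [0.154, -0.606, 0.231] pointing down, gripper open.
Joint ranges: [-3.1, 3.1], [-0.84, 2.19], [0.05, 2.79], [-1.13, 4.28], [0.06, 2.93], [-2.69, 2.69]. Speed limits (rad/s): [2.22, 2.22, 2.79, 3.14, 3.14, 3.14].

INTERFACE

Orientations are given as a unit quaternion [w, x, y, z].
In Python, from cell import bot, grab_frame, calibration, find_in gives the robot as it stands.
- The arm moves only by the tool move_arm, never from a script. Its argument "series" is a list of rows, each an object with "xyz": the shift along the tool's x, y, z in units of 30 mm (1.0 is 30 mm), a list of three; "dr": the turn, a rotation vector about the tool's x, y, z in units of 6 degrees (1.0 is 6 degrees), a list of three; "claw": the finger opening in mm, from 0 to 85.4. In form: [{"xyz": [x, y, z], "dr": [rx, ry, rz], "claw": claw}, ...]. A call has exactly 5 rows; each row shifts and turns the commanded pose from where the row before left it, along the tool's axes as they then stand; what a row does not reach is not made up. A row lasts 1/12 s, in which the tool goes at most 41.7 mm and 7.16 degrees, less where a joint would pass 70% of its speed; a pose out of reach is approached as far as the arm can. A call is refused whole if a number of a shift passes 1 or a number of a turn 1, either way. A call with a gripper value outside its range is refused whole. The fingers move at their own pace and stop on an object; "squeeze" is the grip in N (left out, the last holds). Time passes only in rows, so rows that do not move let the fingers close, or fill a call up. It gives the time, the measured TCP pose, the force, the opening and the grip force at its end, in the units of the state.
- bot.observe(): the state, without advancing time (a new reading comes with each control period).
- grab_frame(name): name is "side" or "top"; returns the picture (400x640x3 uint8, blue, green, red); there is no depth.
- calibration(name): a dict with "fx", "fy", "cx", "cy" (pixels), "distortion" ([k1, k2, p1, p2, k3] as OpenCV has them; the pictures are not rectified), "xyz" and "orientation" of the camera in the world. Camera axes: x right, y up, looking along -z (the intrinsics and any distortion apply to the point x, -y, -z); pixel columns grow to the right and rows downward; lengths in m; the calibration is good to about 2 mm. A picture is of the moment at which its call begins. calibration takes no time and is no camera call.
- bot.sign_off(): hands the job in; it is judged then, once.
Trained networks look in the newest picture that a camera, given by its name, has taken for a name from the list of things; names that differ only in an ending like _2 or _b are one class to them, and where a whole thing is asked for, a point or a joint stands for the part that bears it (a point fixed in the world has none). Each returns a list of dicts, best first, with "score" (0 to 1); they miss things now and then, are a little off and sometimes report something else, mostly with a low value. They report only what shows in the picture. A call takes as long as a camera call. They do not tell look-alikes from the thing itself.
- find_in(camera, name): "point" ([x, y, z] in m, in the coordinates of the camera as it stood for that picture, good to about 4 mm: the middle of the surface that is visible of it).
The state is a dict: "time_s": time; "q": joint angles; "dq": joint speeds; "effort": joint torques, N m; "ee_pos": TCP position; "orientation": TCP orientation; "wrist_force": force on the tool from outside, world axes, zero at the start; "moment": the same for the moment, N m; "width": finger opening in m; "grasp_force": force on a finger pad.
Only numpy, scipy, OpenCV 4.12 (cv2) and the standard library are available. Lean on these libraries where they do the work, as an engineer would, in place of code of your own. Each camera call takes 0.05 s, during which the arm holds its last target. There are 200 camera calls.

TASK

Shut the lid of the steel sample chest, then slide the bolt on its front deck across into the keeper on the lid until it is fully home, right up against the stop inside. Feel for the stop and do not ram it, leave the lid down, and leave the other things on the bench and the vial on the deck undisturbed.

Things in the scene. Friction and masses are not known exactly. Their poses are not given: they have to be found in the camera images.
- chest: Fixed steel sample chest, 315 long (x), 240 wide (y), 120 high. Origin on its underside below the keeper's mouth; x points away from the robot along the bolt's travel. Front deck (top z = 120) spans x -130 to -8, the lidded well x -8 to 185. On the deck along y = 0 a dark channel 34 wide, x -129 to -10, top at z = 150.5; the bolt's knob stands up through its slot.
- lid (a joint): Lid angle, rad: 0 shut, grows as the front edge rises. Steel lid 193 x 236 x 12, hinged along y at the far side, chest x = 187, z = 120 (level with its underside). The stiff hinge holds it at any angle; 1 to 8 N down near the front edge moves it. Over about 0.02 up, the bolt cannot enter. Shut, its top is at z = 132. A black knob 32 across, 24 high, stands on it at x = 115.
- lid_pad (a point): Clear spot on the lid's upper face for pressing it down: 157 mm from the hinge line, 60 mm left (+y) of the middle. Turns with the lid: z is the lid's outward normal, x points from the front edge to the hinge.
- keeper_mouth (a point): Centre of the mouth of the keeper on the lid's front edge, 187 mm from the hinge line, 21 above the lid's underside; x points in. Opening 26 wide, 0 to 19 above the lid's face; roof top 24 above it; 54 deep. Inside, hidden under the roof, a rigid stop (keeper_stop) ends the bolt's travel, 12 to 38 mm behind the mouth, different each time: only felt, by the push rising steeply.
- bolt: Loose flat steel bolt captive in the channel: 100 long, 20 wide, 10 high, round-nosed, about 0.2 kg. Origin on its underside at the tip; x points towards the keeper, the body runs to x = -100. Slides along x only, with about 1 mm play; dry sliding friction, under 4 N; it stays where left.
- bolt_tip (a point): Foremost point of the bolt's nose, 5 mm above the bolt's underside. It starts 8 to 26 mm short of the keeper's mouth.
- bolt_knob (a point): Centre of the top of the bolt's upright steel knob: a cylinder 18 across, 70 mm behind the tip, its top 49 above the bolt's underside (chest z = 185), the grippable part 32 high. Push it from behind or pinch it from above.
- vial: Bystander: amber glass jar 26 across, 50 high, standing on the chest's deck left (+y) of the channel. Origin: centre of its underside.
- reagent: Bystander: amber bottle 64 across, 170 high, on the bench. Origin: centre of its underside.
- wash: Bystander: white bottle 66 across, 190 high, on the bench. Origin: centre of its underside.
- saline: Bystander: white bottle 56 across, 140 high, on the bench. Origin: centre of its underside.
- beaker: Bystander: open glass beaker 70 across, 90 high, on the bench. Origin: centre of its underside.
- carton: Bystander: white carton 90 x 140 x 50, flat on the bench. Origin: centre of its underside.
- spatula: Bystander: steel spatula lying on the bench. Origin: centre of its underside.
Things that resemble listed ones, but are neither listed nor needed, are in the scene too. Several things have the shape of the bolt; the one meant has the colours described above.

How it is judged:
By the outcome, as a careful person would: the job done as asked, in the order asked, and still so for the second after the job is handed in, with the robot touching nothing.
It also fails if it takes over 45 s, if anything falls off the work surface, if the arm or the gripper's body presses on something with over 40 N, if the wrist force passes 120 N, or if a joint passes its speed limit or range.

## Working session

There is one attempt and no reset: what is moved stays moved. The work goes in short steps, Python scripts to look and compute and a tool call to move; the robot and the scene stay as the last step left them, time stands still between calls to the robot, and variables do not carry over. Pictures are saved under pics/ and viewed, at most 10 in all, crops included, and the job is handed in when it is done.

Besides the shell and the picture viewer there is one more tool, called after ">>>" by a JSON object that holds its "fn" and its "kwargs", one argument or row to a line. move_arm: Moves the arm, as the interface text tells. Its arguments: {"type":"object","properties":{"series":{"type":"array"},"squeeze":{"type":"number"}},"required":["series"]}

```bash
mkdir -p pics; ls; cat > h.py <<'E'
import numpy as np,cv2,json
from scipy.spatial.transform import Rotation as R
from cell import bot,grab_frame,calibration,find_in
def q2R(q): return R.from_quat([q[1],q[2],q[3],q[0]])
def cam(n):
    c=calibration(n);K=np.array([[c['fx'],0,c['cx']],[0,c['fy'],c['cy']],[0,0,1.]])
    return K,np.array(c['distortion']),np.array(c['xyz']),q2R(c['orientation']).as_matrix()
F=np.diag([1,-1,-1.])
def proj(n,P):
    K,d,t,M=cam(n);p=(np.atleast_2d(P)-t)@M@F
    return cv2.projectPoints(p.reshape(-1,1,3),np.zeros(3),np.zeros(3),K,d)[0].reshape(-1,2)
def ray(n,uv,z):
    K,d,t,M=cam(n);u=cv2.undistortPoints(np.array(uv,float).reshape(-1,1,2),K,d).reshape(-1,2)
    r=np.c_[u,np.ones(len(u))]@F@M.T
    return t+r*((z-t[2])/r[:,2])[:,None]
def find(n,name):
    K,d,t,M=cam(n);return [(round(o['score'],2),np.round(M@np.array(o['point'])+t,4)) for o in find_in(n,name)]
E
python3 - <<'E'
from h import *
for n in('top','side'):
    im=grab_frame(n);cv2.imwrite(f'pics/{n}0.png',im);print(n,calibration(n))
    for k in['chest','lid','lid_pad','keeper_mouth','bolt','bolt_tip','bolt_knob','vial']:
        for s,p in find(n,k):print(k,s,p,proj(n,p).round()[0])
print(bot.observe())
E
```

```text
pics
top {'fx': 394.40002922538747, 'fy': 394.40002922538747, 'cx': 323.843237338517, 'cy': 204.79164415899777, 'distortion': array([-0.03377624,  0.        ,  0.        ,  0.        ,  0.        ]), 'xyz': array([0.45337063, 0.01254695, 1.18834377]), 'orientation': array([-0.70047694, -0.02532176,  0.03938681,  0.7121373 ])}
chest 0.87 [0.6578 0.0385 0.1206] [306. 166.]
lid 0.92 [0.7144 0.0265 0.1949] [309. 139.]
lid_pad 0.9 [0.7226 0.028  0.1951] [309. 136.]
keeper_mouth 0.73 [0.7243 0.0275 0.198 ] [309. 135.]
bolt 0.69 [0.5538 0.0454 0.1472] [303. 203.]
bolt 0.65 [0.6652 0.2742 0.0099] [228. 172.]
bolt 0.53 [0.361  0.0193 0.0116] [314. 272.]
bolt 0.5 [ 0.717  -0.2011  0.0135] [385. 153.]
bolt 0.48 [ 0.5512 -0.2068  0.0067] [388. 207.]
bolt_tip 0.75 [ 0.716  -0.1993  0.0069] [384. 154.]
bolt_tip 0.69 [ 0.5455 -0.2095  0.0117] [390. 209.]
bolt_tip 0.57 [0.3637 0.0167 0.0087] [315. 271.]
bolt_tip 0.52 [0.5457 0.0464 0.1463] [303. 206.]
bolt_tip 0.5 [0.6619 0.2732 0.0062] [229. 173.]
bolt_knob 0.81 [0.6624 0.2719 0.0114] [229. 173.]
bolt_knob 0.64 [0.5529 0.0514 0.1434] [301. 204.]
bo
[... 1553 characters left out ...]
me_s': 0.9, 'q': array([-1.42755826e+00,  4.90859902e-01,  1.55890853e+00,  1.63619832e-05,
        1.09170665e+00, -1.05585089e-01]), 'dq': array([ 1.11391528e-03,  3.38971250e-05,  1.19737233e-03, -6.06570762e-04,
       -8.50086695e-04, -6.99420427e-04]), 'effort': array([ 3.10592452e-05, -6.18261266e+01, -2.61842930e+01, -1.53128967e-04,
        3.34333163e-04,  1.39507188e-05]), 'ee_pos': array([ 0.15395068, -0.60575208,  0.23134892]), 'orientation': array([5.86387699e-05, 9.92271323e-01, 1.24087139e-01, 8.36553511e-06]), 'wrist_force': array([0.13870811, 0.02655418, 0.34474721]), 'moment': array([ 0.00779667, -0.02008904, -0.008997  ]), 'grasp_force': 0.0, 'width': 0.08535771984208751}
```

```bash
python3 - <<'E'
import cv2
t=cv2.imread('pics/top0.png');s=cv2.imread('pics/side0.png')
cv2.imwrite('pics/t1.png',cv2.resize(t[80:260,210:410],None,fx=4,fy=3.3333*1.0) if 0 else cv2.resize(t[90:240,220:420],None,fx=4,fy=4,interpolation=cv2.INTER_CUBIC))
cv2.imwrite('pics/s1.png',cv2.resize(s[120:270,200:400],None,fx=4,fy=4,interpolation=cv2.INTER_CUBIC))
E
```

```text
(no output)
```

View pics/top0.png

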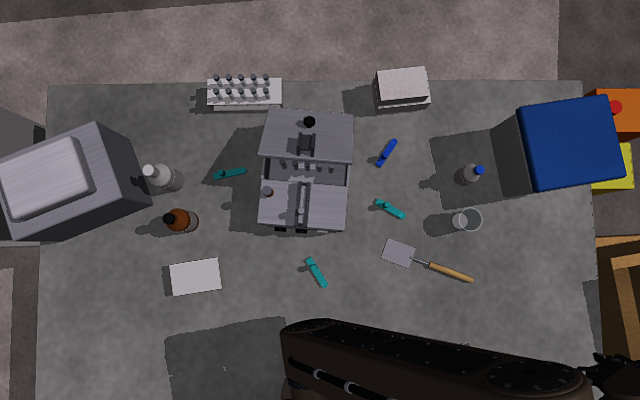

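View pics/t1.png

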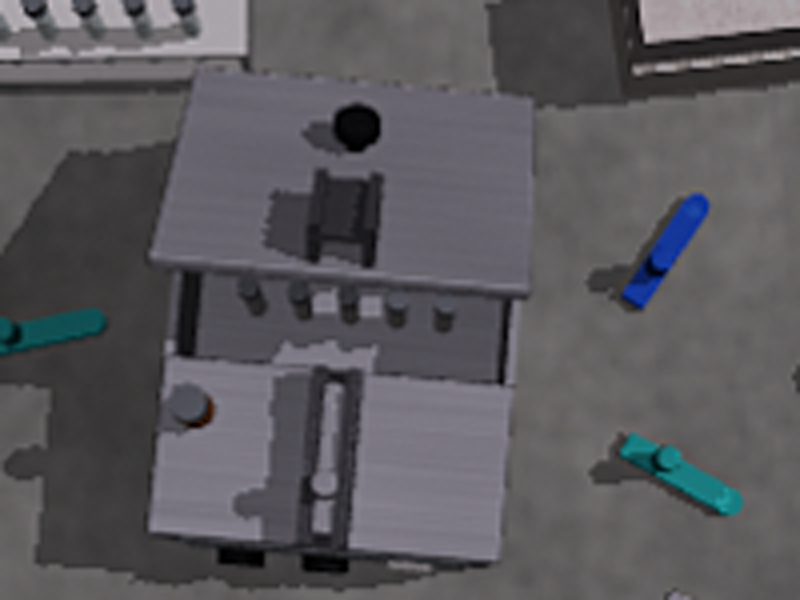

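View pics/s1.png

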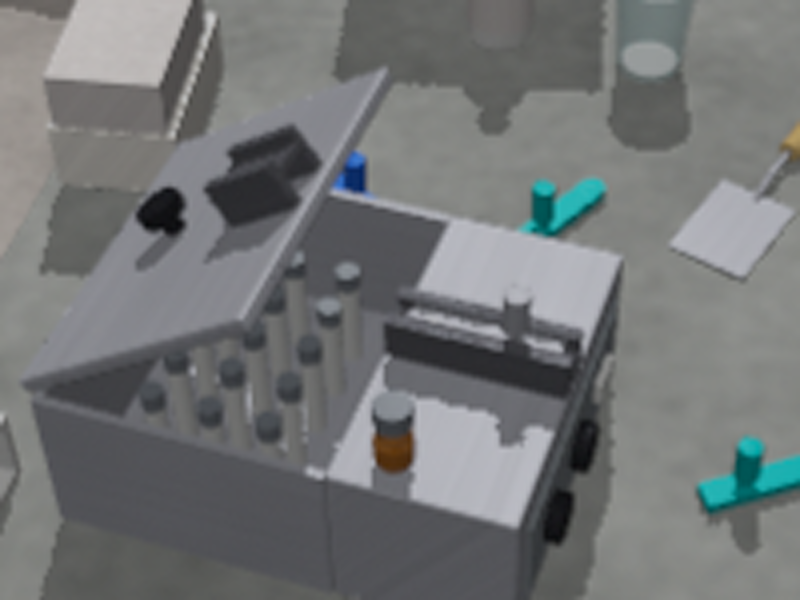

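The candidates are the blue bolt (386,153), teal bolts (228,172), (389,208) and (314,272), and the steel bolt in the channel (302,205). The steel one fits: it is captive in the deck channel and steel coloured, as the crops confirm. The lid stands open, and the vial is on the deck at (268,192). Next I fit the chest pose and lid angle.

```bash
cat > fit.py <<'E'
from h import *
from scipy.optimize import least_squares
def lidpt(s,y,h,a): # s from hinge, h above underside
    return [.187-s*np.cos(a)+h*np.sin(a)*1, y, .12+s*np.sin(a)+h*np.cos(a)]
def W(P,x,y,w): return (R.from_euler('z',w).apply(np.atleast_2d(P)))+[x,y,0]
T=dict(a=(257.5,222.5),b=(344.5,229.5),lfl=(258,155.5),lfr=(351.75,164),lbl=(270,107),lbr=(353,114),k=(300.5,211))
S=dict(a=(329.5,251.25),b=(355.5,184.5),lfl=(260.5,200.5),lfr=(296.75,137.5),k=(329.5,193))
def pts(v):
    x,y,w,a,kx=v
    return dict(a=W([-.13,.12,.12],x,y,w),b=W([-.13,-.12,.12],x,y,w),lfl=W(lidpt(.195,.118,.012,a),x,y,w),lfr=W(lidpt(.195,-.118,.012,a),x,y,w),
     lbl=W(lidpt(.002,.118,.012,a),x,y,w),lbr=W(lidpt(.002,-.118,.012,a),x,y,w),k=W([kx,0,.185],x,y,w))
def res(v):
    p=pts(v);return np.concatenate([(proj(n,p[k])[0]-uv) for n,D in(('top',T),('side',S)) for k,uv in D.items()])
if __name__=='__main__':
    r=least_squares(res,[.62,.04,-.08,.5,-.09]);print(r.x,(r.fun.reshape(-1,2)).round(1))
    v=r.x;np.save('v.npy',v);print('knob',pts(v)['k'],'tip x',v[4]+.07)
    print('pad',W(lidpt(.157,.06,.012,v[3]),*v[:3]),'shut',W(lidpt(.157,.06,.012,0),*v[:3]))
E
python3 fit.py
```

```text
[ 0.62239562  0.04043228 -0.10300663  0.57795214 -0.09276138] [[-0.9  0.2]
 [ 0.5  0.9]
 [-1.1 -0.1]
 [ 1.1 -0.2]
 [-1.4 -0.8]
 [ 0.9 -0.2]
 [ 0.6  0.1]
 [-0.7  0.7]
 [-0.3 -1.5]
 [ 0.4  0.2]
 [ 0.7 -0.5]
 [-0.1  0.4]]
knob [[0.53012592 0.04997043 0.185     ]] tip x -0.022761383980330285
pad [[0.69029133 0.09373345 0.21582164]] shut [[0.65840608 0.09702951 0.132     ]]
```

>>> {"fn": "move_arm", "kwargs": {
  "series": [
    {"xyz": [0, 0, -0.7], "dr": [0, 0, 0.67], "claw": 0},
    {"xyz": [0, 0, -0.7], "dr": [0, 0, 0.67], "claw": 0},
    {"xyz": [0, 0, -0.7], "dr": [0, 0, 0.67], "claw": 0},
    {"xyz": [0, 0, -0.7], "dr": [0, 0, 0.67], "claw": 0},
    {"xyz": [0, 0, -0.7], "dr": [0, 0, 0.67], "claw": 0}
  ]
}}

```text
time_s: 1.32
ee_pos: [0.1539, -0.6056, 0.3374]
orientation: [0.0, 0.999, -0.053, 0.0]
wrist_force: [0.3, 0.5, -0.4]
width: 0.0255
grasp_force: 0.0
```

>>> {"fn": "move_arm", "kwargs": {
  "series": [
    {"xyz": [0.6, -1, 0], "dr": [0, 0, 0], "claw": 0},
    {"xyz": [0.6, -1, 0], "dr": [0, 0, 0], "claw": 0},
    {"xyz": [0.6, -1, 0], "dr": [0, 0, 0], "claw": 0},
    {"xyz": [0.6, -1, 0], "dr": [0, 0, 0], "claw": 0},
    {"xyz": [0.6, -1, 0], "dr": [0, 0, 0], "claw": 0}
  ]
}}

```text
time_s: 1.73
ee_pos: [0.2593, -0.4642, 0.3364]
orientation: [0.0, 0.999, -0.051, 0.0]
wrist_force: [0.4, -0.9, 0.2]
width: 0.0003
grasp_force: 0.0
```

>>> {"fn": "move_arm", "kwargs": {
  "series": [
    {"xyz": [0.6, -1, 0], "dr": [0, 0, 0], "claw": 0},
    {"xyz": [0.6, -1, 0], "dr": [0, 0, 0], "claw": 0},
    {"xyz": [0.6, -1, 0], "dr": [0, 0, 0], "claw": 0},
    {"xyz": [0.6, -1, 0], "dr": [0, 0, 0], "claw": 0},
    {"xyz": [0.6, -1, 0], "dr": [0, 0, 0], "claw": 0}
  ]
}}

```text
time_s: 2.15
ee_pos: [0.3642, -0.3241, 0.3365]
orientation: [0.0, 0.999, -0.051, 0.0]
wrist_force: [0.5, 0.5, 0.5]
width: 0.0002
grasp_force: 0.0
```

>>> {"fn": "move_arm", "kwargs": {
  "series": [
    {"xyz": [0.6, -1, 0], "dr": [0, 0, 0], "claw": 0},
    {"xyz": [0.6, -1, 0], "dr": [0, 0, 0], "claw": 0},
    {"xyz": [0.6, -1, 0], "dr": [0, 0, 0], "claw": 0},
    {"xyz": [0.6, -1, 0], "dr": [0, 0, 0], "claw": 0},
    {"xyz": [0.6, -1, 0], "dr": [0, 0, 0], "claw": 0}
  ]
}}

```text
time_s: 2.57
ee_pos: [0.4691, -0.184, 0.3365]
orientation: [0.0, 0.999, -0.051, 0.0]
wrist_force: [-0.1, 0.6, -0.4]
width: -0.0001
grasp_force: 0.0
```

>>> {"fn": "move_arm", "kwargs": {
  "series": [
    {"xyz": [0.6, -1, 0], "dr": [0, 0, 0], "claw": 0},
    {"xyz": [0.6, -1, 0], "dr": [0, 0, 0], "claw": 0},
    {"xyz": [0.6, -1, 0], "dr": [0, 0, 0], "claw": 0},
    {"xyz": [0.6, -1, 0], "dr": [0, 0, 0], "claw": 0},
    {"xyz": [0.6, -1, 0], "dr": [0, 0, 0], "claw": 0}
  ]
}}

```text
time_s: 2.98
ee_pos: [0.5739, -0.0439, 0.3364]
orientation: [0.0, 0.999, -0.051, 0.0]
wrist_force: [-0.3, -1.0, 0.7]
width: 0.0002
grasp_force: 0.0
```

>>> {"fn": "move_arm", "kwargs": {
  "series": [
    {"xyz": [0.67, -1, 0], "dr": [0, 0, 0], "claw": 0},
    {"xyz": [0.67, -1, 0], "dr": [0, 0, 0], "claw": 0},
    {"xyz": [0.67, -1, 0], "dr": [0, 0, 0], "claw": 0},
    {"xyz": [0.67, -1, 0], "dr": [0, 0, 0], "claw": 0},
    {"xyz": [0.67, -1, 0], "dr": [0, 0, 0], "claw": 0}
  ]
}}

```text
time_s: 3.4
ee_pos: [0.6892, 0.0951, 0.3363]
orientation: [0.0, 0.999, -0.051, 0.0]
wrist_force: [0.4, 0.1, 0.3]
width: 0.0
grasp_force: 0.0
```

>>> {"fn": "move_arm", "kwargs": {
  "series": [
    {"xyz": [0, 0, 0.8], "dr": [0, 0, 0], "claw": 0},
    {"xyz": [0, 0, 0.8], "dr": [0, 0, 0], "claw": 0},
    {"xyz": [0, 0, 0.8], "dr": [0, 0, 0], "claw": 0},
    {"xyz": [0, 0, 0.6], "dr": [0, 0, 0], "claw": 0},
    {"xyz": [0, 0, 0.1], "dr": [0, 0, 0], "claw": 0}
  ]
}}

```text
time_s: 3.82
ee_pos: [0.6873, 0.0935, 0.2396]
orientation: [0.0, 0.999, -0.051, -0.003]
wrist_force: [0.0, 0.5, 0.9]
width: -0.0002
grasp_force: 0.0
```

>>> {"fn": "move_arm", "kwargs": {
  "series": [
    {"xyz": [0, 0, 0.25], "dr": [0, 0, 0], "claw": 0},
    {"xyz": [0, 0, 0.25], "dr": [0, 0, 0], "claw": 0},
    {"xyz": [0, 0, 0.25], "dr": [0, 0, 0], "claw": 0},
    {"xyz": [-0.1, 0, 0.25], "dr": [0, 0, 0], "claw": 0},
    {"xyz": [-0.1, 0, 0.25], "dr": [0, 0, 0], "claw": 0}
  ]
}}

```text
time_s: 4.23
ee_pos: [0.6825, 0.094, 0.2061]
orientation: [-0.0, 0.999, -0.051, 0.001]
wrist_force: [-1.0, -0.4, 3.5]
width: 0.0002
grasp_force: 1.7
```

>>> {"fn": "move_arm", "kwargs": {
  "series": [
    {"xyz": [-0.12, 0, 0.25], "dr": [0, 0, 0], "claw": 0},
    {"xyz": [-0.12, 0, 0.25], "dr": [0, 0, 0], "claw": 0},
    {"xyz": [-0.12, 0, 0.25], "dr": [0, 0, 0], "claw": 0},
    {"xyz": [-0.1, 0, 0.25], "dr": [0, 0, 0], "claw": 0},
    {"xyz": [-0.08, 0, 0.25], "dr": [0, 0, 0], "claw": 0}
  ]
}}

```text
time_s: 4.65
ee_pos: [0.6659, 0.0958, 0.1675]
orientation: [0.0, 0.999, -0.051, 0.0]
wrist_force: [-0.0, 0.6, 3.2]
width: 0.0
grasp_force: 1.3
```

>>> {"fn": "move_arm", "kwargs": {
  "series": [
    {"xyz": [-0.06, 0, 0.2], "dr": [0, 0, 0], "claw": 0},
    {"xyz": [-0.05, 0, 0.2], "dr": [0, 0, 0], "claw": 0},
    {"xyz": [-0.03, 0, 0.2], "dr": [0, 0, 0], "claw": 0},
    {"xyz": [0, 0, 0.15], "dr": [0, 0, 0], "claw": 0},
    {"xyz": [0, 0, 0.1], "dr": [0, 0, 0], "claw": 0}
  ]
}}

```text
time_s: 5.07
ee_pos: [0.6618, 0.0961, 0.1419]
orientation: [0.0, 0.999, -0.051, -0.001]
wrist_force: [-2.3, 0.4, 2.6]
width: 0.0001
grasp_force: 1.1
```

>>> {"fn": "move_arm", "kwargs": {
  "series": [
    {"xyz": [0, 0, 0.05], "dr": [0, 0, 0], "claw": 0},
    {"xyz": [0, 0, 0.05], "dr": [0, 0, 0], "claw": 0},
    {"xyz": [0, 0, 0.03], "dr": [0, 0, 0], "claw": 0},
    {"xyz": [0, 0, 0.03], "dr": [0, 0, 0], "claw": 0},
    {"xyz": [0, 0, 0.03], "dr": [0, 0, 0], "claw": 0}
  ]
}}

```text
time_s: 5.48
ee_pos: [0.6622, 0.0961, 0.1372]
orientation: [0.0, 0.999, -0.051, 0.0]
wrist_force: [-1.4, -0.8, 2.0]
width: -0.0001
grasp_force: 1.1
```

>>> {"fn": "move_arm", "kwargs": {
  "series": [
    {"xyz": [0, 0, 0.04], "dr": [0, 0, 0], "claw": 0},
    {"xyz": [0, 0, 0.04], "dr": [0, 0, 0], "claw": 0},
    {"xyz": [0, 0, 0.04], "dr": [0, 0, 0], "claw": 0},
    {"xyz": [0, 0, 0.03], "dr": [0, 0, 0], "claw": 0},
    {"xyz": [0, 0, 0], "dr": [0, 0, 0], "claw": 0}
  ]
}}

```text
time_s: 5.9
ee_pos: [0.6622, 0.0961, 0.1323]
orientation: [0.0, 0.999, -0.051, -0.0]
wrist_force: [-1.0, -0.1, 0.5]
width: 0.0001
grasp_force: 0.0
```

>>> {"fn": "move_arm", "kwargs": {
  "series": [
    {"xyz": [0, 0, 0.02], "dr": [0, 0, 0], "claw": 0},
    {"xyz": [0, 0, 0.02], "dr": [0, 0, 0], "claw": 0},
    {"xyz": [0, 0, 0], "dr": [0, 0, 0], "claw": 0},
    {"xyz": [0, 0, 0], "dr": [0, 0, 0], "claw": 0},
    {"xyz": [0, 0, 0], "dr": [0, 0, 0], "claw": 0}
  ]
}}

```text
time_s: 6.32
ee_pos: [0.6623, 0.0961, 0.1321]
orientation: [0.0, 0.999, -0.051, 0.0]
wrist_force: [-3.2, 1.3, 6.2]
width: -0.0
grasp_force: 3.5
```

>>> {"fn": "move_arm", "kwargs": {
  "series": [
    {"xyz": [0, 0, 0.03], "dr": [0, 0, 0], "claw": 0},
    {"xyz": [0, 0, 0], "dr": [0, 0, 0], "claw": 0},
    {"xyz": [0, 0, 0], "dr": [0, 0, 0], "claw": 0},
    {"xyz": [0, 0, 0], "dr": [0, 0, 0], "claw": 0},
    {"xyz": [0, 0, 0], "dr": [0, 0, 0], "claw": 0}
  ]
}}

```text
time_s: 6.73
ee_pos: [0.6623, 0.0961, 0.132]
orientation: [0.0, 0.999, -0.051, 0.001]
wrist_force: [-6.0, -0.0, 14.1]
width: 0.0001
grasp_force: 6.8
```

>>> {"fn": "move_arm", "kwargs": {
  "series": [
    {"xyz": [0, 0, -0.6], "dr": [0, 0, 0], "claw": 0},
    {"xyz": [0, 0, -0.9], "dr": [0, 0, 0], "claw": 0},
    {"xyz": [0, 0, -1], "dr": [0, 0, 0], "claw": 0},
    {"xyz": [0, 0.5, -0.8], "dr": [0, 0, 0], "claw": 0},
    {"xyz": [-0.8, 1, 0], "dr": [0, 0, 0], "claw": 0}
  ]
}}

```text
time_s: 7.15
ee_pos: [0.6377, 0.0549, 0.2341]
orientation: [-0.0, 0.999, -0.05, 0.005]
wrist_force: [0.3, -0.8, 1.5]
width: 0.0001
grasp_force: 0.0
```

>>> {"fn": "move_arm", "kwargs": {
  "series": [
    {"xyz": [-0.9, 0.4, 0], "dr": [0, 0, 0], "claw": 0},
    {"xyz": [-1, 0, 0], "dr": [0, 0, 0], "claw": 0},
    {"xyz": [-1, 0, 0], "dr": [0, 0, 0], "claw": 0},
    {"xyz": [-1, 0, 0], "dr": [0, 0, 0], "claw": 0},
    {"xyz": [-0.5, 0, 0], "dr": [0, 0, 0], "claw": 0}
  ]
}}

```text
time_s: 7.57
ee_pos: [0.4983, 0.0555, 0.2295]
orientation: [0.0, 0.999, -0.051, -0.0]
wrist_force: [0.9, 0.6, -0.6]
width: 0.0001
grasp_force: 0.0
```

```bash
python3 - <<'E'
from h import *
from fit import W,lidpt
v=np.load('v.npy');o=bot.observe();print(o['ee_pos'])
for n in('top','side'):cv2.imwrite(f'pics/{n}2.png',grab_frame(n))
p=W([v[4]-.035,0,.2],*v[:3])[0];m=q2R(o['orientation'])
print('target behind knob',p,'units',m.inv().apply(p-o['ee_pos'])/.03, m.as_matrix()[:,0])
print(proj('side',W([[v[4],0,.185],[-.008,.118,.132],[-.008,-.118,.132]],*v[:3])),proj('top',W([[v[4],0,.185],[-.008,.118,.132],[-.008,-.118,.132]],*v[:3])))
a=cv2.imread('pics/top2.png')[100:240,230:370];b=cv2.imread('pics/side2.png')[120:260,200:380]
f=lambda i:cv2.resize(i,(400,int(400*i.shape[0]/i.shape[1])),interpolation=cv2.INTER_CUBIC)
a=f(a);b=f(b);c=np.zeros((400,800,3),np.uint8);c[:a.shape[0],:400]=a;c[:b.shape[0],400:]=b;cv2.imwrite('pics/c2.png',c)
E
```

```text
[0.49828046 0.05546509 0.22951967]
target behind knob [0.49531143 0.05356929 0.2       ] units [-0.09132342  0.07279564  0.98406461] [ 9.94796628e-01 -1.01878236e-01 -7.02278227e-04]
[[329.38618254 193.36762071]
 [279.63901543 234.96462673]
 [311.73803799 170.32079984]] [[301.11878153 211.08344875]
 [261.20493719 177.60705592]
 [348.17828652 185.2303679 ]]
```

View pics/c2.png

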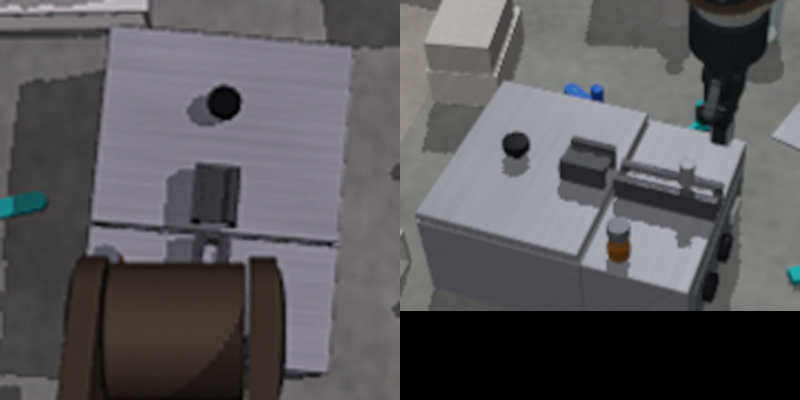

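The lid lies flat, the keeper faces the channel, the vial is untouched, and the fingers stand behind the knob (right crop, about (720,135)). Descending.

>>> {"fn": "move_arm", "kwargs": {
  "series": [
    {"xyz": [-0.1, 0.07, 0.6], "dr": [0, 0, 0], "claw": 0},
    {"xyz": [0, 0, 0.7], "dr": [0, 0, 0], "claw": 0},
    {"xyz": [0, 0, 0.6], "dr": [0, 0, 0], "claw": 0},
    {"xyz": [0, 0, 0.3], "dr": [0, 0, 0], "claw": 0},
    {"xyz": [0, 0, 0.1], "dr": [0, 0, 0], "claw": 0}
  ]
}}

```text
time_s: 8.08
ee_pos: [0.4984, 0.0534, 0.1591]
orientation: [0.0, 0.999, -0.051, -0.001]
wrist_force: [0.4, -0.7, -0.4]
width: -0.0002
grasp_force: 0.0
```

>>> {"fn": "move_arm", "kwargs": {
  "series": [
    {"xyz": [0.06, 0, 0], "dr": [0, 0, 0], "claw": 0},
    {"xyz": [0.06, 0, 0], "dr": [0, 0, 0], "claw": 0},
    {"xyz": [0.06, 0, 0], "dr": [0, 0, 0], "claw": 0},
    {"xyz": [0.06, 0, 0], "dr": [0, 0, 0], "claw": 0},
    {"xyz": [0.06, 0, 0], "dr": [0, 0, 0], "claw": 0}
  ]
}}

```text
time_s: 8.5
ee_pos: [0.5074, 0.0526, 0.1611]
orientation: [0.0, 0.999, -0.051, 0.001]
wrist_force: [0.2, -0.1, -0.1]
width: 0.0
grasp_force: 0.0
```

>>> {"fn": "move_arm", "kwargs": {
  "series": [
    {"xyz": [0.06, 0, 0], "dr": [0, 0, 0], "claw": 0},
    {"xyz": [0.06, 0, 0], "dr": [0, 0, 0], "claw": 0},
    {"xyz": [0.06, 0, 0], "dr": [0, 0, 0], "claw": 0},
    {"xyz": [0.06, 0, 0], "dr": [0, 0, 0], "claw": 0},
    {"xyz": [0.06, 0, 0], "dr": [0, 0, 0], "claw": 0}
  ]
}}

```text
time_s: 8.92
ee_pos: [0.5157, 0.0517, 0.1605]
orientation: [0.0, 0.999, -0.051, -0.0]
wrist_force: [-3.2, 0.1, 1.7]
width: 0.0001
grasp_force: 1.3
```

>>> {"fn": "move_arm", "kwargs": {
  "series": [
    {"xyz": [0.08, 0, 0], "dr": [0, 0, 0], "claw": 0},
    {"xyz": [0.08, 0, 0], "dr": [0, 0, 0], "claw": 0},
    {"xyz": [0.08, 0, 0], "dr": [0, 0, 0], "claw": 0},
    {"xyz": [0.08, 0, 0], "dr": [0, 0, 0], "claw": 0},
    {"xyz": [0.08, 0, 0], "dr": [0, 0, 0], "claw": 0}
  ]
}}

```text
time_s: 9.33
ee_pos: [0.528, 0.0504, 0.1605]
orientation: [0.0, 0.999, -0.051, -0.0]
wrist_force: [-1.8, -0.2, 2.1]
width: -0.0001
grasp_force: 1.3
```

>>> {"fn": "move_arm", "kwargs": {
  "series": [
    {"xyz": [0.03, 0, 0], "dr": [0, 0, 0], "claw": 0},
    {"xyz": [0.03, 0, 0], "dr": [0, 0, 0], "claw": 0},
    {"xyz": [0.03, 0, 0], "dr": [0, 0, 0], "claw": 0},
    {"xyz": [0.03, 0, 0], "dr": [0, 0, 0], "claw": 0},
    {"xyz": [0.03, 0, 0], "dr": [0, 0, 0], "claw": 0}
  ]
}}

```text
time_s: 9.75
ee_pos: [0.5323, 0.05, 0.1604]
orientation: [0.0, 0.999, -0.051, 0.0]
wrist_force: [-1.8, 0.7, 1.6]
width: -0.0002
grasp_force: 1.0
```

>>> {"fn": "move_arm", "kwargs": {
  "series": [
    {"xyz": [0.03, 0, 0], "dr": [0, 0, 0], "claw": 0},
    {"xyz": [0.03, 0, 0], "dr": [0, 0, 0], "claw": 0},
    {"xyz": [0.03, 0, 0], "dr": [0, 0, 0], "claw": 0},
    {"xyz": [0.03, 0, 0], "dr": [0, 0, 0], "claw": 0},
    {"xyz": [0.03, 0, 0], "dr": [0, 0, 0], "claw": 0}
  ]
}}

```text
time_s: 10.17
ee_pos: [0.5368, 0.0495, 0.1605]
orientation: [0.0, 0.999, -0.051, 0.0]
wrist_force: [-2.5, 0.2, 0.7]
width: 0.0003
grasp_force: 1.0
```

```bash
python3 - <<'E'
from h import *
cv2.imwrite('pics/s3.png',cv2.resize(grab_frame('side')[140:240,260:400],None,fx=5,fy=5,interpolation=cv2.INTER_CUBIC))
E
```

```text
(no output)
```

View pics/s3.png

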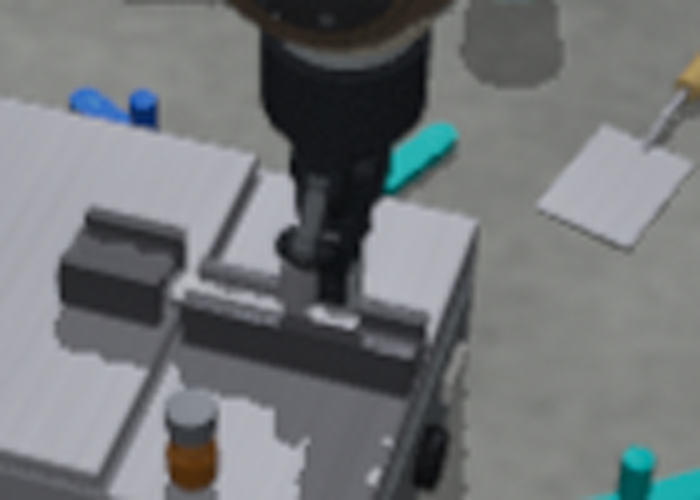

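The knob (crop about (297,245)) moves with the fingers and the bolt's nose is at the keeper's mouth (about (185,285)). I keep going in small steps.

>>> {"fn": "move_arm", "kwargs": {
  "series": [
    {"xyz": [0.03, 0, 0], "dr": [0, 0, 0], "claw": 0},
    {"xyz": [0.03, 0, 0], "dr": [0, 0, 0], "claw": 0},
    {"xyz": [0.03, 0, 0], "dr": [0, 0, 0], "claw": 0},
    {"xyz": [0.03, 0, 0], "dr": [0, 0, 0], "claw": 0},
    {"xyz": [0.03, 0, 0], "dr": [0, 0, 0], "claw": 0}
  ]
}}

```text
time_s: 10.63
ee_pos: [0.5413, 0.0491, 0.1605]
orientation: [0.0, 0.999, -0.051, 0.0]
wrist_force: [-1.0, -0.4, 0.4]
width: -0.0
grasp_force: 0.9
```

>>> {"fn": "move_arm", "kwargs": {
  "series": [
    {"xyz": [0.02, 0, 0], "dr": [0, 0, 0], "claw": 0},
    {"xyz": [0.02, 0, 0], "dr": [0, 0, 0], "claw": 0},
    {"xyz": [0.02, 0, 0], "dr": [0, 0, 0], "claw": 0},
    {"xyz": [0.02, 0, 0], "dr": [0, 0, 0], "claw": 0},
    {"xyz": [0.02, 0, 0], "dr": [0, 0, 0], "claw": 0}
  ]
}}

```text
time_s: 11.05
ee_pos: [0.5443, 0.0488, 0.1605]
orientation: [0.0, 0.999, -0.051, 0.0]
wrist_force: [-2.0, 0.6, -0.0]
width: 0.0
grasp_force: 0.9
```

>>> {"fn": "move_arm", "kwargs": {
  "series": [
    {"xyz": [0.015, 0, 0], "dr": [0, 0, 0], "claw": 0},
    {"xyz": [0.015, 0, 0], "dr": [0, 0, 0], "claw": 0},
    {"xyz": [0.015, 0, 0], "dr": [0, 0, 0], "claw": 0},
    {"xyz": [0.015, 0, 0], "dr": [0, 0, 0], "claw": 0},
    {"xyz": [0.015, 0, 0], "dr": [0, 0, 0], "claw": 0}
  ]
}}

```text
time_s: 11.47
ee_pos: [0.5465, 0.0485, 0.1605]
orientation: [0.0, 0.999, -0.051, -0.0]
wrist_force: [-1.4, 0.5, 0.4]
width: 0.0
grasp_force: 0.9
```

>>> {"fn": "move_arm", "kwargs": {
  "series": [
    {"xyz": [0.015, 0, 0], "dr": [0, 0, 0], "claw": 0},
    {"xyz": [0.015, 0, 0], "dr": [0, 0, 0], "claw": 0},
    {"xyz": [0.015, 0, 0], "dr": [0, 0, 0], "claw": 0},
    {"xyz": [0.015, 0, 0], "dr": [0, 0, 0], "claw": 0},
    {"xyz": [0.015, 0, 0], "dr": [0, 0, 0], "claw": 0}
  ]
}}

```text
time_s: 11.88
ee_pos: [0.5487, 0.0483, 0.1605]
orientation: [0.0, 0.999, -0.051, 0.0]
wrist_force: [-1.2, -0.2, -0.2]
width: -0.0
grasp_force: 0.9
```

>>> {"fn": "move_arm", "kwargs": {
  "series": [
    {"xyz": [0.015, 0, 0], "dr": [0, 0, 0], "claw": 0},
    {"xyz": [0.015, 0, 0], "dr": [0, 0, 0], "claw": 0},
    {"xyz": [0.015, 0, 0], "dr": [0, 0, 0], "claw": 0},
    {"xyz": [0.015, 0, 0], "dr": [0, 0, 0], "claw": 0},
    {"xyz": [0.015, 0, 0], "dr": [0, 0, 0], "claw": 0}
  ]
}}

```text
time_s: 12.3
ee_pos: [0.551, 0.0481, 0.1605]
orientation: [0.0, 0.999, -0.051, -0.0]
wrist_force: [-1.9, 0.5, 1.5]
width: 0.0003
grasp_force: 0.9
```

>>> {"fn": "move_arm", "kwargs": {
  "series": [
    {"xyz": [0.015, 0, 0], "dr": [0, 0, 0], "claw": 0},
    {"xyz": [0.015, 0, 0], "dr": [0, 0, 0], "claw": 0},
    {"xyz": [0.015, 0, 0], "dr": [0, 0, 0], "claw": 0},
    {"xyz": [0.015, 0, 0], "dr": [0, 0, 0], "claw": 0},
    {"xyz": [0.015, 0, 0], "dr": [0, 0, 0], "claw": 0}
  ]
}}

```text
time_s: 12.72
ee_pos: [0.5532, 0.0479, 0.1605]
orientation: [0.0, 0.999, -0.051, -0.0]
wrist_force: [-2.8, 0.1, 0.1]
width: -0.0002
grasp_force: 1.0
```

>>> {"fn": "move_arm", "kwargs": {
  "series": [
    {"xyz": [0.015, 0, 0], "dr": [0, 0, 0], "claw": 0},
    {"xyz": [0.015, 0, 0], "dr": [0, 0, 0], "claw": 0},
    {"xyz": [0.015, 0, 0], "dr": [0, 0, 0], "claw": 0},
    {"xyz": [0.015, 0, 0], "dr": [0, 0, 0], "claw": 0},
    {"xyz": [0.015, 0, 0], "dr": [0, 0, 0], "claw": 0}
  ]
}}

```text
time_s: 13.13
ee_pos: [0.5555, 0.0476, 0.1605]
orientation: [0.0, 0.999, -0.051, 0.0]
wrist_force: [-2.5, -0.2, 1.3]
width: -0.0001
grasp_force: 1.0
```

>>> {"fn": "move_arm", "kwargs": {
  "series": [
    {"xyz": [0.015, 0, 0], "dr": [0, 0, 0], "claw": 0},
    {"xyz": [0.015, 0, 0], "dr": [0, 0, 0], "claw": 0},
    {"xyz": [0.015, 0, 0], "dr": [0, 0, 0], "claw": 0},
    {"xyz": [0.015, 0, 0], "dr": [0, 0, 0], "claw": 0},
    {"xyz": [0.015, 0, 0], "dr": [0, 0, 0], "claw": 0}
  ]
}}

```text
time_s: 13.55
ee_pos: [0.5577, 0.0474, 0.1605]
orientation: [0.0, 0.999, -0.051, 0.0]
wrist_force: [-2.3, -0.1, 1.7]
width: -0.0001
grasp_force: 1.1
```

>>> {"fn": "move_arm", "kwargs": {
  "series": [
    {"xyz": [0.015, 0, 0], "dr": [0, 0, 0], "claw": 0},
    {"xyz": [0.015, 0, 0], "dr": [0, 0, 0], "claw": 0},
    {"xyz": [0.015, 0, 0], "dr": [0, 0, 0], "claw": 0},
    {"xyz": [0.015, 0, 0], "dr": [0, 0, 0], "claw": 0},
    {"xyz": [0.015, 0, 0], "dr": [0, 0, 0], "claw": 0}
  ]
}}

```text
time_s: 13.97
ee_pos: [0.56, 0.0472, 0.1605]
orientation: [0.0, 0.999, -0.051, 0.0]
wrist_force: [-3.2, 0.4, 1.1]
width: -0.0002
grasp_force: 1.1
```

>>> {"fn": "move_arm", "kwargs": {
  "series": [
    {"xyz": [0.015, 0, 0], "dr": [0, 0, 0], "claw": 0},
    {"xyz": [0.015, 0, 0], "dr": [0, 0, 0], "claw": 0},
    {"xyz": [0.015, 0, 0], "dr": [0, 0, 0], "claw": 0},
    {"xyz": [0.015, 0, 0], "dr": [0, 0, 0], "claw": 0},
    {"xyz": [0.015, 0, 0], "dr": [0, 0, 0], "claw": 0}
  ]
}}

```text
time_s: 14.38
ee_pos: [0.5621, 0.0469, 0.1605]
orientation: [0.0, 0.999, -0.051, 0.0]
wrist_force: [-2.5, 0.8, 2.0]
width: 0.0003
grasp_force: 1.2
```

>>> {"fn": "move_arm", "kwargs": {
  "series": [
    {"xyz": [0.015, 0, 0], "dr": [0, 0, 0], "claw": 0},
    {"xyz": [0.015, 0, 0], "dr": [0, 0, 0], "claw": 0},
    {"xyz": [0.015, 0, 0], "dr": [0, 0, 0], "claw": 0},
    {"xyz": [0.015, 0, 0], "dr": [0, 0, 0], "claw": 0},
    {"xyz": [0.015, 0, 0], "dr": [0, 0, 0], "claw": 0}
  ]
}}

```text
time_s: 14.8
ee_pos: [0.5644, 0.0467, 0.1605]
orientation: [0.0, 0.999, -0.051, 0.0]
wrist_force: [-2.8, -0.3, 2.0]
width: -0.0001
grasp_force: 1.3
```

>>> {"fn": "move_arm", "kwargs": {
  "series": [
    {"xyz": [0.015, 0, 0], "dr": [0, 0, 0], "claw": 0},
    {"xyz": [0.015, 0, 0], "dr": [0, 0, 0], "claw": 0},
    {"xyz": [0.015, 0, 0], "dr": [0, 0, 0], "claw": 0},
    {"xyz": [0.015, 0, 0], "dr": [0, 0, 0], "claw": 0},
    {"xyz": [0.015, 0, 0], "dr": [0, 0, 0], "claw": 0}
  ]
}}

```text
time_s: 15.22
ee_pos: [0.5657, 0.0466, 0.1604]
orientation: [0.0, 0.999, -0.051, -0.001]
wrist_force: [-9.4, 0.8, 6.3]
width: -0.0001
grasp_force: 4.9
```

>>> {"fn": "move_arm", "kwargs": {
  "series": [
    {"xyz": [0.01, 0, 0], "dr": [0, 0, 0], "claw": 0},
    {"xyz": [0.01, 0, 0], "dr": [0, 0, 0], "claw": 0},
    {"xyz": [0, 0, 0], "dr": [0, 0, 0], "claw": 0},
    {"xyz": [0, 0, 0], "dr": [0, 0, 0], "claw": 0},
    {"xyz": [0, 0, 0], "dr": [0, 0, 0], "claw": 0}
  ]
}}

```text
time_s: 15.63
ee_pos: [0.5658, 0.0466, 0.1605]
orientation: [0.0, 0.999, -0.051, -0.002]
wrist_force: [-11.7, 1.0, 7.2]
width: -0.0002
grasp_force: 5.5
```

>>> {"fn": "move_arm", "kwargs": {
  "series": [
    {"xyz": [0.02, 0, 0], "dr": [0, 0, 0], "claw": 0},
    {"xyz": [0, 0, 0], "dr": [0, 0, 0], "claw": 0},
    {"xyz": [0, 0, 0], "dr": [0, 0, 0], "claw": 0},
    {"xyz": [0, 0, 0], "dr": [0, 0, 0], "claw": 0},
    {"xyz": [0, 0, 0], "dr": [0, 0, 0], "claw": 0}
  ]
}}

```text
time_s: 16.05
ee_pos: [0.5658, 0.0466, 0.1604]
orientation: [0.0, 0.999, -0.051, -0.002]
wrist_force: [-14.3, 1.7, 8.7]
width: -0.0001
grasp_force: 7.0
```

The bolt no longer advances while the push rises steeply to 14 N, so it is at the stop. Back off along the channel, then lift.

>>> {"fn": "move_arm", "kwargs": {
  "series": [
    {"xyz": [-0.1, 0, 0], "dr": [0, 0, 0], "claw": 0},
    {"xyz": [-0.2, 0, 0], "dr": [0, 0, 0], "claw": 0},
    {"xyz": [-0.3, 0, 0], "dr": [0, 0, 0], "claw": 0},
    {"xyz": [-0.2, 0, -0.3], "dr": [0, 0, 0], "claw": 0},
    {"xyz": [0, 0, -0.8], "dr": [0, 0, 0], "claw": 0}
  ]
}}

```text
time_s: 16.47
ee_pos: [0.5414, 0.049, 0.1919]
orientation: [0.0, 0.999, -0.051, -0.003]
wrist_force: [0.7, -0.1, -0.2]
width: 0.0002
grasp_force: 0.0
```

>>> {"fn": "move_arm", "kwargs": {
  "series": [
    {"xyz": [0, 0, -1], "dr": [0, 0, 0], "claw": 0},
    {"xyz": [0, 0, -1], "dr": [0, 0, 0], "claw": 0},
    {"xyz": [0, 1, -0.5], "dr": [0, 0, 0], "claw": 0},
    {"xyz": [0, 1, 0], "dr": [0, 0, 0], "claw": 0},
    {"xyz": [0, 1, 0], "dr": [0, 0, 0], "claw": 0}
  ]
}}

```text
time_s: 16.88
ee_pos: [0.5344, -0.0413, 0.2704]
orientation: [0.0, 0.999, -0.05, 0.002]
wrist_force: [0.5, -0.1, -0.9]
width: -0.0002
grasp_force: 0.0
```

>>> {"fn": "move_arm", "kwargs": {
  "series": [
    {"xyz": [-0.3, 1, 0], "dr": [0, 0, 0], "claw": 0},
    {"xyz": [-0.3, 1, 0], "dr": [0, 0, 0], "claw": 0},
    {"xyz": [-0.3, 1, 0], "dr": [0, 0, 0], "claw": 0},
    {"xyz": [0, 1, 0], "dr": [0, 0, 0], "claw": 0},
    {"xyz": [0, 0.5, 0], "dr": [0, 0, 0], "claw": 0}
  ]
}}

```text
time_s: 17.3
ee_pos: [0.4931, -0.1747, 0.2694]
orientation: [0.001, 0.999, -0.052, 0.001]
wrist_force: [-1.0, -0.1, -1.0]
width: 0.0
grasp_force: 0.0
```

```bash
python3 - <<'E'
from h import *
from fit import W
v=np.load('v.npy');print(bot.observe()['ee_pos'])
a=grab_frame('top')[90:240,230:370];b=grab_frame('side')[120:260,200:380]
print('knob px side for tip at 31:',proj('side',W([-.039,0,.185],*v[:3])),proj('top',W([-.039,0,.185],*v[:3])))
f=lambda i:cv2.resize(i,(400,int(400*i.shape[0]/i.shape[1])),interpolation=cv2.INTER_CUBIC)
a=f(a);b=f(b);c=np.zeros((450,800,3),np.uint8);c[:a.shape[0],:400]=a;c[:b.shape[0],400:]=b;cv2.imwrite('pics/c4.png',c)
E
```

```text
[ 0.4930972  -0.17465802  0.26936275]
knob px side for tip at 31: [[308.23313733 188.33663865]] [[303.02596148 190.23303856]]
```

View pics/c4.png

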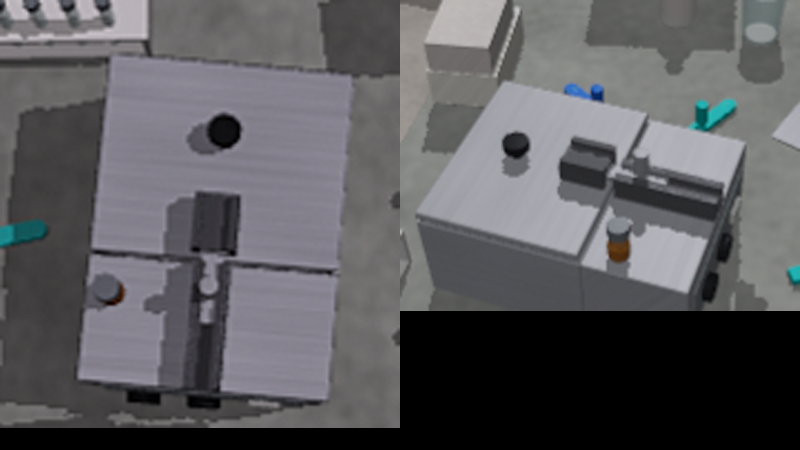

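The lid is shut and the vial stands in place. The knob, at top pixel (303,190), matches a tip about 31 mm inside the keeper.

```bash
python3 -c "
from cell import bot
print(bot.sign_off())"
```

```text
the job is handed in; nothing more can be done
None
```

The lid is shut and the bolt is home against its stop, about 31 mm inside the keeper: it stopped advancing while the push rose to about 14 N. The vial is undisturbed, nothing else was touched, and the job is handed in at about 17 s.

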